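# Close up the mortar-cube case

### The arm

A 7-joint arm with a two-finger parallel gripper is mounted at the origin on a cart in front of the work surface, level with it; the furniture and walls round the work are solid. World frame = base frame: x ahead of the robot, y to its left, z up, the work surface at z = 0. Lengths are in mm, angles in rad, forces in N, time in s.
With the tool pointing down it reaches from about 350 to 900 mm from the base axis. Payload 19.9 kg.
Tool frame: the origin (TCP) lies midway between the tips of the shut fingers; the grasp point (between the pads) lies 19 mm behind it; z points along the fingers, y is the direction in which the jaws open and shut (so a half turn about z gives the same grasp; the last joint's range is limited). The gripper opens to 85 mm and grips with 20 to 120 N. Pads are 22 mm wide; open, the fingers measure 114 mm over their backs; the gripper's body (76 mm by 85 mm) begins 54 mm behind the grasp point. The pads swing forward as they close: fully open they stand 13 mm farther back than shut.
Start: joints at [-1.282, 0.417, -0.01, 1.614, 0.005, 1.111, -0.053], TCP at [202.398, 591.301, 231.26] pointing down, gripper open.
Joint ranges: [-2.81, 2.81], [-0.39, 2.02], [-1.27, 1.25], [0.06, 2.57], [-1.19, 4.33], [0.19, 2], [-2.82, 2.82]. Speed limits (rad/s): [1.89, 1.89, 2.39, 2.39, 3.01, 3.01, 3.01].

### API

Orientations are given as a unit quaternion [x, y, z, w].
In Python, from cell import readout, optics, env gives the robot as it stands. The module is installed in compiled form; this text tells all that it offers.
- The arm moves only by the shell command python3 -m crank 'ROWS' [FORCE]. ROWS is JSON, a list of rows, each an object of numbers: "claw": the opening, from -1 (shut) to 1 (fully open); "tx", "ty", "tz": the shift along the world's x, y, z in m; "rx", "ry", "rz": the turn, a rotation vector about the world's x, y, z in rad. In form: [{"claw": .., "tx": .., "ty": .., "tz": .., "rx": .., "ry": .., "rz": ..}, ...]. A call has 1 to 8 rows; each row is the pose to reach, as a shift and turn from the pose commanded when the call began; what a row does not reach only later rows make up. A row lasts 1/8 s, in which the tool goes at most 62.5 mm and 10.7 degrees, less where a joint would pass 70% of its speed; a pose out of reach is approached as far as the arm can. A call with a gripper value outside its range is refused whole. The fingers move at their own pace and stop on an object; FORCE is the grip in N (left out, the last holds). Time passes only in rows, so rows that repeat a pose let the fingers close. It gives the time, the measured TCP pose, the force and the opening at its end, in the units of the state.
- readout.get_state(): the state, without advancing time (a new reading comes with each control period).
- optics.read_camera(name): name is "scene" or "top" or "wrist"; returns (picture, depth): 400x640x3 uint8, blue, green, red; 400x640 float32, mm along the optical axis (not along the pixel's ray), 0 where there is no reading.
- optics.camera_params(name): a dict with "intrinsics" (3x3 intrinsics, pixels), "R" (3x3) and "t" (3): a world point X has camera coordinates R X + t. Camera axes: x right, y down, z forward; pixel columns grow to the right and rows downward; lengths in mm; the calibration is good to about 2 mm. The wrist camera is an equidistant fisheye: a pixel r from the principal point sees the ray r / f radians off the axis. A picture is of the moment at which its call begins: read the wrist's pose just before it. camera_params takes no time and is no camera call; for the wrist camera it gives the pose at the moment of the call.
- env.finish_job(): hands the job in, once; it reports no verdict.
The state is a dict: "time": time; "q": joint angles; "joint_vel": joint speeds; "tau": joint torques, N m; "tcp_pos": TCP position; "orientation": TCP orientation; "force": force on the tool from outside, world axes, zero at the start; "moment": the same for the moment, N m; "width": opening from 0.0 (shut) to 1.0 (fully open).
Only numpy, scipy, OpenCV 4.12 (cv2) and the standard library are available. Lean on these libraries where they do the work, as an engineer would, in place of code of your own. Each camera call takes 0.05 s, during which the arm holds its last target.

### The job

The plywood case with the mortar cubes is to be closed up. With closed fingertips, first push the upright aluminium flap over until it lies down flat inside the case on top of the cube cells, and only then push the open plywood lid over and press it fully shut without slamming it. Grasp and lift nothing: the cubes stay in their cells, and the things standing round the case stay where they are.

Things in the scene. Friction and masses are not known exactly. Their poses are not given: they have to be found in the camera images.
- case: Fixed plywood case, 136 mm (x) by 154 mm (y), 70 mm high, walls 9 mm, open-topped, four cells. Origin at the centre of its underside, z up; a wire handle marks its -x end. The flap is hinged along its +y wall, the lid along its -y wall; both hinges run along its x axis and are stiff: parts stay at any angle and must be pushed all the way down.
- flap (a joint): Angle of the inner aluminium flap: 0 = lying flat in the case (its stop), about 1.57 = upright, 1.75 = outer stop. It starts near upright. Pushing it over takes up to about 1.5 N at its free edge.
- flap_hinge (a point): Point on the flap's hinge line, in the middle of its length: 65.5 mm from the case's origin towards the case's +y, 58 mm above the worktop (12 mm below the rim, just inside the wall). Axes are those of the case.
- flap_mid (a point): Point on the flap's outer face (the one to push: looks to the case's +y when upright, up when folded), mid-length, 85 mm from the hinge line; z is the outward normal. The flap is a 4 mm sheet 112 mm long, 126 mm from hinge to rolled free edge (8 mm thick); outer face 4 mm outside the hinge line. Folded, that face is 62 mm above the worktop, 8 mm below the rim.
- lid (a joint): Angle of the plywood lid: 0 = shut, resting on the rim, 1.57 = upright, 2.25 = outer stop. It starts open, leaning back away from the case. Pushing it takes 1 to 5 N near its free edge.
- lid_hinge (a point): Point on the lid's hinge line, in the middle of its length: 77 mm from the case's origin towards the case's -y, 70 mm above the worktop. Axes are those of the case.
- lid_mid (a point): Point on the lid's outer face (the one to push: looks to the case's -y when upright, up when shut), mid-length, 110 mm from the hinge line; z is the outward normal. The lid is a 10 mm board 136 mm long, 154 mm from hinge to free edge; outer face 10 mm outside the hinge line. Shut, that face is 80 mm above the worktop.
- cube_1: Grey mortar cube, 40 mm, loose in one of the cells of the case, its underside 8 mm and its top 48 mm above the worktop (under the folded flap). Origin at the centre of its underside. Leave it there.
- cube_2: Grey mortar cube, 40 mm, loose in one of the cells of the case, its underside 8 mm and its top 48 mm above the worktop (under the folded flap). Origin at the centre of its underside. Leave it there.
- cube_3: Grey mortar cube, 40 mm, loose in one of the cells of the case, its underside 8 mm and its top 48 mm above the worktop (under the folded flap). Origin at the centre of its underside. Leave it there.
- tin: Bystander: round aluminium sample tin, 60 mm across, 40 mm high, loose beyond the case (at its +x end). Origin at the centre of its underside.
- weighing_bottle: Bystander: glass weighing bottle with stopper, 43 mm across, 64 mm high, loose beyond the case (at its +x end). Origin at the centre of its underside.
- stopwatch: Bystander: black stopwatch lying flat, 71 x 60 mm, 19 mm high, loose on the lid side (-y) of the case, under the leaning lid. Origin at the centre of its underside.
- crucible: Bystander: white porcelain crucible, 44 mm across, 37 mm high, loose on the flap side (+y) of the case. Origin at the centre of its underside.
- marker: Bystander: black and white marker pen, 135 mm long, 16 mm high, lying on the worktop at the right. Origin at the centre of its underside.
Not all that is in view belongs to the job. What is shaped like the cube_3 but red is not meant.

How it is judged:
By the outcome, as a careful person would: the job done as asked, in the order asked, and still so for the second after the job is handed in, with the robot touching nothing.
It also fails if it takes over 53 s, if anything falls off the work surface, if the arm or the gripper's body presses on something with over 40 N, if the wrist force passes 120 N, or if a joint passes its speed limit or range.

## Working session

There is one attempt and no reset: what is moved stays moved. The work goes in short steps, Python scripts to look and compute and a shell command to move; the robot and the scene stay as the last step left them, time stands still between calls to the robot, and variables do not carry over. Pictures are saved under pics/ and viewed, and the job is handed in when it is done.

```bash
mkdir -p pics; python3 - <<'E'
from cell import readout, optics
import cv2, numpy as np
print(readout.get_state())
for n in ("scene","top"):
    im,d=optics.read_camera(n); p=optics.camera_params(n)
    cv2.imwrite(f"pics/{n}0.png",im); np.savez(f"{n}0.npz",im=im,d=d,K=p["intrinsics"],R=p["R"],t=p["t"])
    print(n,p, (d>0).mean())
E
```

```text
{'time': 0.0, 'q': array([-1.28248426,  0.41795562, -0.01034939,  1.61418258,  0.00472333,
        1.11071167, -0.05298305]), 'joint_vel': array([-3.12166414e-04,  1.62665988e-03, -1.35459531e-03,  9.22243503e-04,
       -7.23326204e-06, -8.05718173e-04,  1.15723397e-03]), 'tau': array([-1.17223361e-03, -8.64411807e+01,  6.78193141e-01, -4.34902632e+01,
        1.91088743e-02,  7.31795546e-03,  6.68211683e-06]), 'tcp_pos': array([202.29102747, 590.98106742, 230.66798749]), 'orientation': array([ 1.64121134e-01,  9.86440000e-01, -6.14244329e-04, -5.44725154e-05]), 'force': array([ 0.15838279,  1.00670745, -0.02126344]), 'moment': array([ 0.02557106, -0.06011288,  0.01387655]), 'width': 0.9992073573479945}
scene {'intrinsics': array([[506.97669456,   0.        , 318.94817671],
       [  0.        , 506.97669456, 199.12747712],
       [  0.        ,   0.        ,   1.        ]]), 'R': array([[ 0.83655697,  0.547877  , -0.00179936],
       [ 0.47671521, -0.72951037, -0.49046634],
       [-0.27002788,  0.40944525, -0.87145828]]), 't': array([-384.95076159, -313.35191217, 1716.06936243])} 0.99591015625
top {'intrinsics': array([[402.60948306,   0.        , 318.26287039],
       [  0.        , 402.60948306, 204.89908981],
       [  0.        ,   0.        ,   1.        ]]), 'R': array([[-0.01586887, -0.99985603,  0.0060086 ],
       [-0.99570032,  0.01525384, -0.09136843],
       [ 0.09126362, -0.00743268, -0.99579903]]), 't': array([-124.54256852,  563.60158538, 1005.52366188])} 0.99600390625
```

View pics/scene0.png

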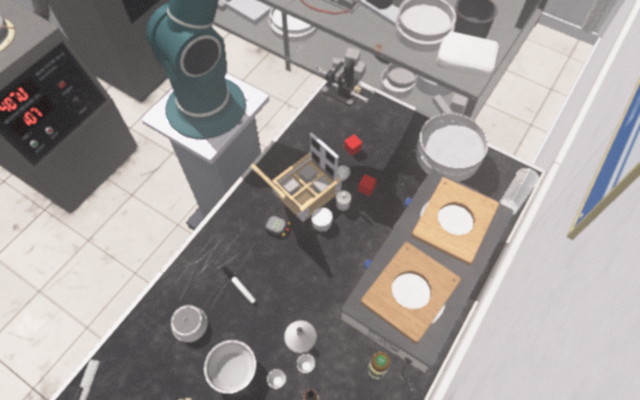

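View pics/top0.png

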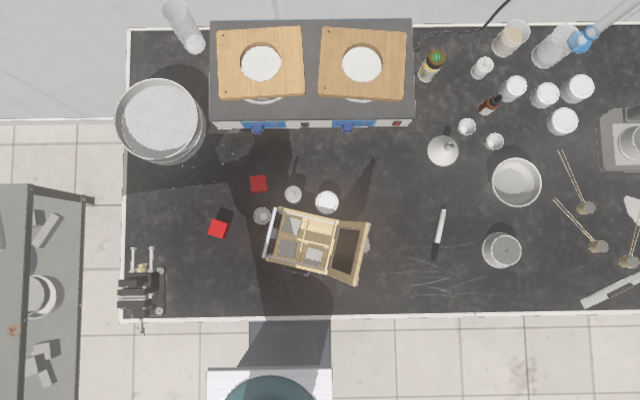

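Scene: the case is near (305,185), with the lid leaning to the lower left and the flap upright at (325,155). Top: the case is near (302,240), flap at (270,233), lid at (350,250). Next I'll zoom in.

```bash
python3 - <<'E'
import cv2, numpy as np
a=np.load("top0.npz"); c=a["im"][170:300,230:390]; cv2.imwrite("pics/topz.png",cv2.resize(c,None,fx=5,fy=4.6,interpolation=cv2.INTER_CUBIC) if 0 else cv2.resize(c,(736,598),interpolation=cv2.INTER_CUBIC))
b=np.load("scene0.npz"); c=b["im"][125:245,240:390]; cv2.imwrite("pics/scenez.png",cv2.resize(c,(750,600),interpolation=cv2.INTER_CUBIC))
# height map from top depth
for n in("top","scene"):
    z=np.load(n+"0.npz");K,R,t,d=z["K"],z["R"],z["t"],z["d"]
    v,u=np.mgrid[:400,:640]; P=np.stack([(u-K[0,2])/K[0,0]*d,(v-K[1,2])/K[1,1]*d,d],-1)
    X=(P-t)@R; np.save(n+"X.npy",X.astype(np.float32))
X=np.load("topX.npy")
for v in range(200,296,6): print(v,' '.join('%4d'%X[v,u,2] for u in range(240,384,6)))
print(X[240,300],X[215,270],X[225,365])
E
```

```text
200    2   -2    5    0    2   -1    0   -2   50   52    1    2    0   42   41   38   40    1    3    2    0   -3    4    2
206   -1    0    0    1    0    0    6   62    0    0    0   -4    2   40   41   41   39    2    3    2    3    0    2    2
212    0   -1    1   21    6    2  174   23   58   68   72   72    0    0   38   42    0    1    4    3    0    1   -1    1
218    1   -1   -1   13    4    2  163   10   48   50    9    8   58   72   70   70    0    3   -2    0   -2    0    2    0
224    1    1    1    3    2  185  110    6   46   47   47   38    7    9   12    7   73   95  131  162  189  215    0    0
230    1    1    4   -2    0  181   85   49   48   49   10   30    5    9    7    9   71  105  144  172  198  214    0    0
236    4   -1    0    0    1  181   61   12   38    8    7    7    7   11    3   11   73  115  147  178  204  213    0    1
242    0   -2    0    0    0  165    9   49   48   49   11    5   40   40    9   47   80  123  156  187  209   20   -1    0
248   -2    0    2   -1  183  139    7   50   46   48   40    9   52    7   10   73   95  130  162  189  216
[... 288 characters left out ...]
   0    0   -3   40    1   71   74   71   57   10   10   81  121  152  183  207  213    3    0    0
272    0    3    0 1053    0   -2   -2    2    0   38   35    1    1   65   72   92  120  155  192  210    2    5    0    2
278    0    3    0    1    1    1   -1    2    1   -1   -1    0    1    0    0   -1   -1  163  187  216    2    1    3    0
284   -2    5    0    0    2    0   -2    0    1    3    1   -2    0   -1    3    0    0   -2   -3  217    0    0    1    1
290    0    0    1    1    2    2    2    0    2    0    0   -2    1    3    1    0    0   -1    3    2    0    0    1    0
[472.8011   -84.939     12.235196] [536.8068   -10.875572  37.33761 ] [ 500.76465 -228.67044  214.4701 ]
```

View pics/topz.png

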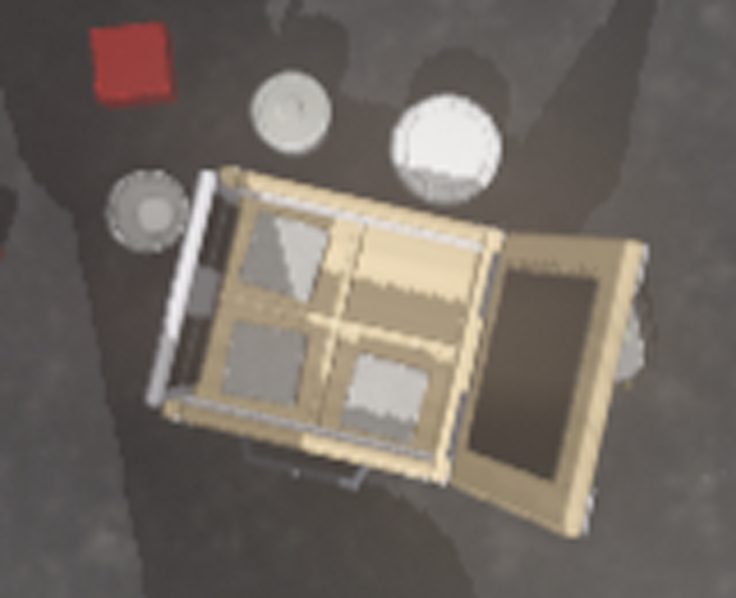

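View pics/scenez.png

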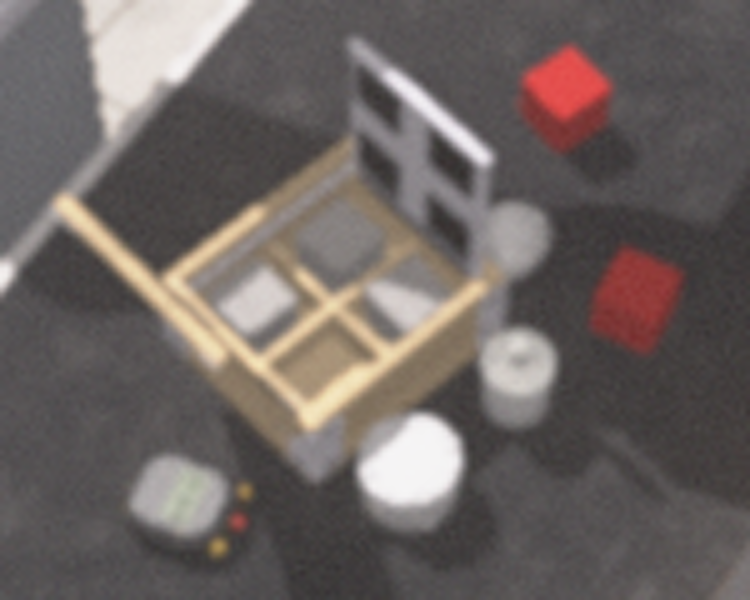

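The zoom shows the case's rim corners in the top crop at (232,170), (498,235), (447,480) and (165,410). The stopwatch lies on the lid side, the crucible close to the flap side, and the wire handle marks -x. Next I'll fit the rim and the angles.

```bash
cat > fit.py <<'E'
import cv2, numpy as np
T=np.load("topX.npy").reshape(-1,3); S=np.load("sceneX.npy").reshape(-1,3)
def reg(X): return X[(abs(X[:,0]-470)<150)&(X[:,1]>-290)&(X[:,1]<60)&(X[:,2]>-20)&(X[:,2]<400)]
T=reg(T);S=reg(S)
for n,X in(("top",T),("scene",S)):
    r=X[(X[:,2]>66)&(X[:,2]<75)]; print(n,len(r)); 
    rect=cv2.minAreaRect(r[:,:2].astype(np.float32)); print(rect)
E
python3 fit.py; python3 - <<'E'
import numpy as np
X=np.load("topX.npy")
# rim corner pixels from crop: u=230+x*160/736, v=170+y*130/598 ; ray onto z=70
a=np.load("top0.npz");K,R,t=a["K"],a["R"],a["t"]
def ray(u,v,z):
    d=R.T@np.array([(u-K[0,2])/K[0,0],(v-K[1,2])/K[1,1],1]); o=-R.T@t
    return o+d*(z-o[2])/d[2]
pts=[ray(230+x*160/736,170+y*130/598,70) for x,y in((225,166),(502,233),(447,484),(165,410))]
pts=np.array(pts);print(pts.round(1),pts.mean(0))
print([np.linalg.norm(pts[i]-pts[(i+1)%4]).round(1) for i in range(4)])
e=pts[3]-pts[2]+pts[0]-pts[1];print("y-axis dir",np.degrees(np.arctan2(e[1],e[0])))
e=pts[0]-pts[3]+pts[1]-pts[2];print("x-axis dir",np.degrees(np.arctan2(e[1],e[0])))
E
```

```text
top 688
((494.0272521972656, -99.10690307617188), (155.5161895751953, 178.08084106445312), 76.28662872314453)
scene 366
((488.4831848144531, -95.62881469726562), (161.22427368164062, 178.551025390625), 70.97086334228516)
[[ 556.1  -36.5   70. ]
 [ 518.1 -183.4   70. ]
 [ 386.7 -151.8   70. ]
 [ 427.7   -4.    70. ]] [472.164283   -93.93528096  70.        ]
[np.float64(151.7), np.float64(135.1), np.float64(153.3), np.float64(132.5)]
y-axis dir 75.0030666789253
x-axis dir -13.848291039671007
```

```bash
cat > cf.py <<'E'
import numpy as np
C=np.array([472.,-94.]);yaw=np.radians(-14.4)
ex=np.array([np.cos(yaw),np.sin(yaw)]);ey=np.array([-ex[1],ex[0]])
def tocase(X): return np.c_[(X[:,:2]-C)@ex,(X[:,:2]-C)@ey,X[:,2]]
def toworld(x,y,z): return np.r_[C+x*ex+y*ey,z]
E
python3 - <<'E'
import numpy as np
from cf import *
a=np.load("scene0.npz");K,R,t=a["K"],a["R"],a["t"]
def ray(u,v,z):
    d=R.T@np.array([(u-K[0,2])/K[0,0],(v-K[1,2])/K[1,1],1]); o=-R.T@t
    return o+d*(z-o[2])/d[2]
for x,y in((308,427),(492,278),(163,277)):
    p=ray(240+x*.2,125+y*.2,70);print("corner",p.round(1),tocase(p[None]).round(1))
for n in("top","scene"):
    X=np.load(n+"X.npy").reshape(-1,3);P=tocase(X.astype(float))
    s=P[(P[:,2]>66)&(P[:,2]<75)&(abs(P[:,0])<75)&(abs(P[:,1])<82)]
    print(n,"rim pct",np.percentile(s[:,0],[1,5,95,99]).round(1),np.percentile(s[:,1],[1,5,95,99]).round(1))
    L=P[(P[:,2]>85)&(P[:,2]<300)&(P[:,1]<-75)&(P[:,1]>-260)&(abs(P[:,0])<85)]
    c=np.polyfit(L[:,2],L[:,1],1);print("lid: n",len(L),"y=a z+b",c,"angle from shut",np.degrees(np.arctan2(1,c[0])),"top",L[:,2].max(),L[:,1].min(),"x",L[:,0].min(),L[:,0].max())
    F=P[(P[:,2]>80)&(P[:,2]<300)&(P[:,1]>40)&(P[:,1]<110)&(abs(P[:,0])<75)]
    c=np.polyfit(F[:,2],F[:,1],1);print("flap: n",len(F),c,"z",np.percentile(F[:,2],[90,95,99]),"x",np.percentile(F[:,0],[1,99]))
    for lo,hi in((80,110),(110,140),(140,170),(170,185),(185,200)):
        f=F[(F[:,2]>=lo)&(F[:,2]<hi)]
        if len(f):print(lo,len(f),np.percentile(f[:,1],[5,50,95]).round(1))
# bystanders on top view
P=tocase(np.load("topX.npy").reshape(-1,3).astype(float)); import cv2
for nm,lo,hi,bx in(("crucible",25,45,(-120,120,85,150)),("tin/bottle",25,75,(75,180,-80,110)),("stopwatch",10,30,(-80,100,-260,-85))):
    m=(P[:,2]>lo)&(P[:,2]<hi)&(P[:,0]>bx[0])&(P[:,0]<bx[1])&(P[:,1]>bx[2])&(P[:,1]<bx[3]);s=P[m]
    print(nm,len(s),s.min(0).round(),s.max(0).round(),s.mean(0).round())
E
```

```text
corner [ 519.8 -180.8   70. ] [[ 67.9 -72.2  70. ]]
corner [554.6 -39.6  70. ] [[66.4 73.2 70. ]]
corner [ 392.3 -144.8   70. ] [[-64.5 -69.   70. ]]
top rim pct [-65.9 -64.8  68.2  69.4] [-76.5 -74.8  67.7  75.4]
lid: n 1773 y=a z+b [ -0.36837832 -45.62195486] angle from shut 110.22270375867431 top 220.12852478027344 -134.18324135980816 x -65.58500409850524 70.25820268787876
flap: n 447 [4.86801512e-02 6.10687942e+01] z [185.29580994 185.99237976 187.38839844] x [-52.79498534  55.15987855]
80 94 [64.5 65.7 68.2]
110 48 [65.6 68.2 68.8]
140 80 [65.4 66.1 69.1]
170 168 [66.4 69.3 74.6]
185 57 [68.4 70.9 73.5]
scene rim pct [-66.9 -64.9  68.8  69.9] [-73.1 -71.4  70.5  75.8]
lid: n 303 y=a z+b [ -0.34688831 -52.97390129] angle from shut 109.13106234053045 top 219.12696838378906 -133.46800040597728 x -65.33682423675384 70.56962919531202
flap: n 641 [2.51820693e-02 6.51743968e+01] z [181.70031738 183.917099   186.51912231] x [-53.32348599  56.43432121]
80 173 [64.5 67.3 70.9]
110 145 [67.1 69.3 71.7]
140 166 [65.4 67.9 70.9]
170 137 [66.3 69.8 74.8]
185 20 [65.6 70.  72.7]
crucible 183 [16. 95. 25.] [120. 150.  45.] [ 78. 130.  37.]
tin/bottle 669 [ 79. -64.  25.] [139.  73.  69.] [108.  -4.  44.]
stopwatch 122 [   1. -175.   12.] [  57. -156.   23.] [  28. -164.   18.]
```

```bash
sed -i 's/C=np.array(\[472.,-94.\]);yaw=np.radians(-14.4)/yaw=np.radians(-14.4);C=np.array([472.,-94.])+1.5*np.array([np.cos(yaw),np.sin(yaw)])/' cf.py; python3 - <<'E'
import numpy as np
from cf import *
T=np.load("topX.npy").reshape(-1,3).astype(float)
m=(T[:,0]>150)&(T[:,0]<600)&(T[:,1]>30)&(T[:,1]<700)&(T[:,2]>20)
for y in range(40,700,40):
    s=T[m&(abs(T[:,1]-y)<20)]
    if len(s):print(y,"zmax",s[:,2].max().round(),"x",s[:,0].min().round(),s[:,0].max().round())
S=tocase(np.load("sceneX.npy").reshape(-1,3).astype(float))
a=np.load("scene0.npz");K,R,t=a["K"],a["R"],a["t"]
# flap windows: colour + depth at grid of outer-plane points y=69
d=a["d"]
for z in range(182,70,-8):
    o=[]
    for x in range(-52,56,8):
        p=toworld(x,67+ (z-58)*.03,z);c=R@p+t;u,v=K[0,0]*c[0]/c[2]+K[0,2],K[1,1]*c[1]/c[2]+K[1,2]
        o.append('%4d'%(d[int(round(v)),int(round(u))]-c[2]))
    print(z,' '.join(o))
for p in((0,130,155),(0,90,153),(0,-175,185)):print(p,toworld(*p))
E
```

```text
40 zmax 38.0 x 598.0 599.0
80 zmax 42.0 x 508.0 519.0
120 zmax 47.0 x 483.0 531.0
160 zmax 44.0 x 494.0 509.0
240 zmax 181.0 x 380.0 395.0
280 zmax 181.0 x 256.0 464.0
320 zmax 113.0 x 256.0 462.0
182   -1    3   -3   -3   -3   -1   -3   -3    2    2   -2   -3   -3    0
174  -15    0   -8   -6    1    3   -8    0    1   -3    0   -8    1    2
166   -6   -4  -18   -8  -10   -4   -2    2  -12   -5   -4   -8   -4   -1
158   -9   -4   -4   -7   -5    1   -3   -7  -10  -12   -6   -6    0   -2
150    1   -9  -12   -9   -5   -1   -3   -2   -6    2   -7   -4   -1    4
142    6   -5   -3   -7  -11   -7   -4   -2   -7   -7   -4    1   -6    0
134    5   -5   -6    0  -12    0   -2    5    0    3    5   -5    6    0
126    3    0    2    0   -1    3   -6    0    5    1    2    0    4    0
118    3   -2   -3    9   -1   -5    5    5    3    0    4   -1   -3    5
110    2    1    2   -3   -2    4    0    3    3    5    1    1    4   -5
102    6   -2   -7   -9  -11    0    6    6   -8   -2   -4    2   -8    9
94    3   -7   -9   -9   -4    0    6    0   -1   -7  -14   -5   -9    4
86    1   -6   -7   -3   -8   -1   10   -2   -4   -7   -1    3   -1    1
78    3   -8   -5   -2  -10   -1    6    0   -2   -5   -3   -3    0 -1484
(0, 130, 155) [505.78256007  31.54277612 155.        ]
(0, 90, 153) [495.83496459  -7.20055033 153.        ]
(0, -175, 185) [ 429.93214449 -263.87508803  185.        ]
```

```bash
python3 -m crank '[{"claw":-1,"tx":0,"ty":0,"tz":0.03,"rx":0,"ry":0,"rz":0},{"claw":-1,"tx":0,"ty":0,"tz":0.05,"rx":0,"ry":0,"rz":0.04},{"claw":-1,"tx":0,"ty":0,"tz":0.05,"rx":0,"ry":0,"rz":0.079}]' 20
```

```text
time: 0.48
tcp_pos: [202.5, 591.7, 282.3]
orientation: [0.124, 0.992, 0.001, 0.0]
force: [0.2, -0.2, -0.7]
width: 0.378
```

```bash
python3 -m crank '[{"claw":-1,"tx":0.025,"ty":-0.045,"tz":0,"rx":0,"ry":0,"rz":0},{"claw":-1,"tx":0.05,"ty":-0.09,"tz":0,"rx":0,"ry":0,"rz":0},{"claw":-1,"tx":0.075,"ty":-0.14,"tz":0,"rx":0,"ry":0,"rz":0},{"claw":-1,"tx":0.1,"ty":-0.19,"tz":0,"rx":0,"ry":0,"rz":0},{"claw":-1,"tx":0.13,"ty":-0.24,"tz":0,"rx":0,"ry":0,"rz":0},{"claw":-1,"tx":0.155,"ty":-0.29,"tz":0,"rx":0,"ry":0,"rz":0},{"claw":-1,"tx":0.18,"ty":-0.34,"tz":0,"rx":0,"ry":0,"rz":0},{"claw":-1,"tx":0.21,"ty":-0.39,"tz":0,"rx":0,"ry":0,"rz":0}]'
```

```text
time: 1.48
tcp_pos: [412.5, 199.4, 280.5]
orientation: [0.125, 0.992, -0.0, -0.0]
force: [0.8, 1.2, -0.3]
width: 0.004
```

```bash
python3 -m crank '[{"claw":-1,"tx":0.03,"ty":-0.05,"tz":0,"rx":0,"ry":0,"rz":0},{"claw":-1,"tx":0.06,"ty":-0.10,"tz":0,"rx":0,"ry":0,"rz":0},{"claw":-1,"tx":0.09,"ty":-0.14,"tz":0,"rx":0,"ry":0,"rz":0},{"claw":-1,"tx":0.097,"ty":-0.155,"tz":-0.03,"rx":0,"ry":0,"rz":0},{"claw":-1,"tx":0.097,"ty":-0.155,"tz":-0.08,"rx":0,"ry":0,"rz":0},{"claw":-1,"tx":0.097,"ty":-0.155,"tz":-0.12,"rx":0,"ry":0,"rz":0},{"claw":-1,"tx":0.097,"ty":-0.155,"tz":-0.127,"rx":0,"ry":0,"rz":0}]'
python3 - <<'E'
from cell import readout, optics
import cv2, numpy as np
from cf import *
s=readout.get_state();print(s["time"],s["tcp_pos"],s["force"],tocase(s["tcp_pos"][None]))
for n in("scene","wrist"):
    im,d=optics.read_camera(n); 
    if n=="scene": im=cv2.resize(im[105:225,260:410],(750,600),interpolation=cv2.INTER_CUBIC)
    cv2.imwrite(f"pics/{n}1.png",im)
E
```

```text
time: 2.35
tcp_pos: [507.7, 45.9, 151.7]
orientation: [0.125, 0.992, -0.001, -0.002]
force: [-0.6, 0.0, 0.3]
width: 0.001
2.35 [507.66170916  45.88837167 151.73261401] [-0.62890896  0.00219102  0.30510455] [[ -1.74749238 144.36222767 151.73261401]]
```

View pics/scene1.png

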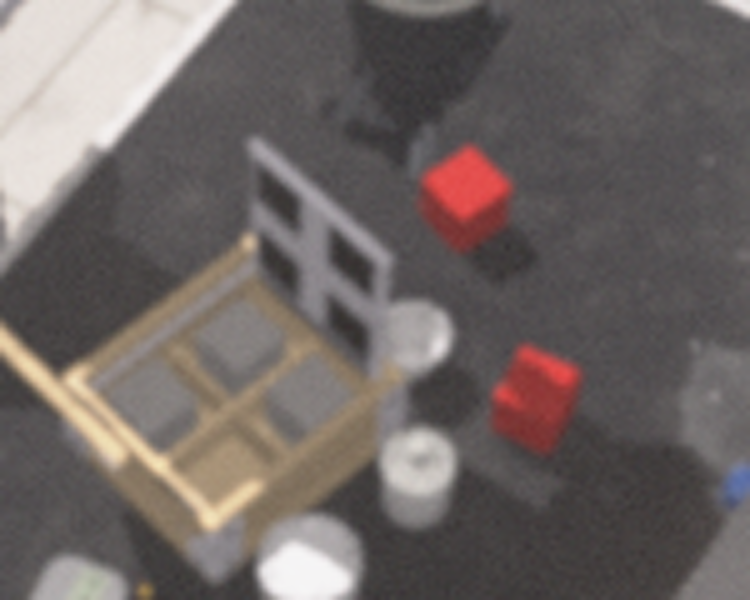

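View pics/wrist1.png

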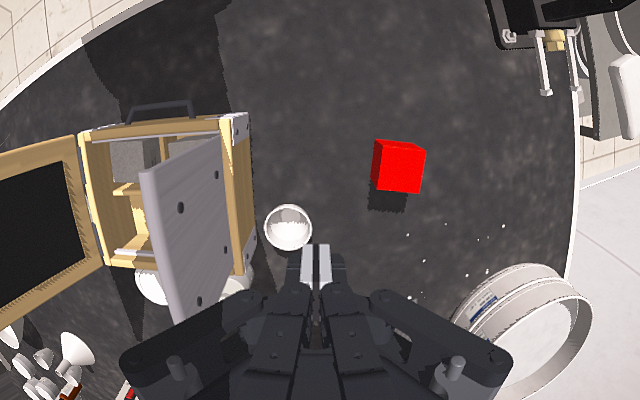

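The wrist view shows the shut finger tips at (318,255). The flap's outer face is clear ahead, around (190,210), and the crucible at (288,228) is well below the tips. I'll push now.

```bash
python3 -m crank '[{"claw":-1,"tx":-0.0045,"ty":-0.024,"tz":0.008,"rx":0,"ry":0,"rz":0},{"claw":-1,"tx":-0.0107,"ty":-0.048,"tz":0.008,"rx":0,"ry":0,"rz":0},{"claw":-1,"tx":-0.0135,"ty":-0.059,"tz":0.008,"rx":0,"ry":0,"rz":0},{"claw":-1,"tx":-0.0156,"ty":-0.067,"tz":0.008,"rx":0,"ry":0,"rz":0},{"claw":-1,"tx":-0.0178,"ty":-0.076,"tz":0.007,"rx":0,"ry":0,"rz":0},{"claw":-1,"tx":-0.02,"ty":-0.085,"tz":0.006,"rx":0,"ry":0,"rz":0},{"claw":-1,"tx":-0.02,"ty":-0.085,"tz":0.006,"rx":0,"ry":0,"rz":0}]'
python3 - <<'E'
from cell import readout, optics
import cv2, numpy as np
from cf import *
s=readout.get_state();print(s["time"],s["tcp_pos"],s["force"],tocase(s["tcp_pos"][None]))
for n in("wrist",):
    im,d=optics.read_camera(n); 
    cv2.imwrite(f"pics/{n}2.png",im)
E
```

```text
time: 3.32
tcp_pos: [489.2, -39.3, 160.1]
orientation: [0.125, 0.992, -0.0, -0.0]
force: [-0.3, 0.3, -0.5]
width: 0.002
3.325 [489.18129614 -39.27984919 160.12497805] [-0.27725358  0.33805215 -0.50141907] [[  1.533166    57.27383125 160.12497805]]
```

View pics/wrist2.png

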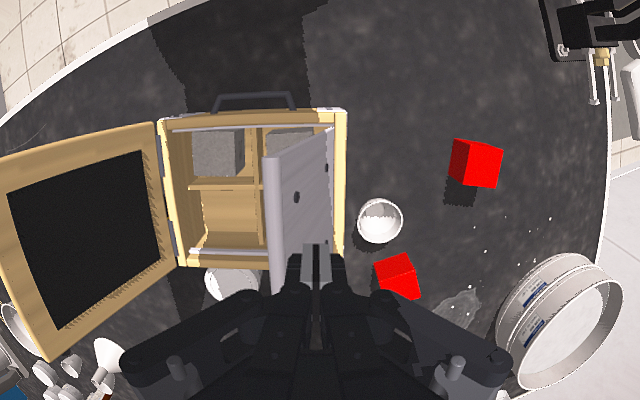

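The flap is already tilting inward with the tips behind it. I'll keep following its arc.

```bash
python3 -m crank '[{"claw":-1,"tx":-0.003,"ty":-0.012,"tz":-0.006,"rx":0,"ry":0,"rz":0},{"claw":-1,"tx":-0.006,"ty":-0.0245,"tz":-0.012,"rx":0,"ry":0,"rz":0},{"claw":-1,"tx":-0.009,"ty":-0.035,"tz":-0.019,"rx":0,"ry":0,"rz":0},{"claw":-1,"tx":-0.012,"ty":-0.046,"tz":-0.027,"rx":0,"ry":0,"rz":0},{"claw":-1,"tx":-0.014,"ty":-0.054,"tz":-0.037,"rx":0,"ry":0,"rz":0},{"claw":-1,"tx":-0.016,"ty":-0.062,"tz":-0.0475,"rx":0,"ry":0,"rz":0},{"claw":-1,"tx":-0.017,"ty":-0.066,"tz":-0.0555,"rx":0,"ry":0,"rz":0},{"claw":-1,"tx":-0.018,"ty":-0.07,"tz":-0.0635,"rx":0,"ry":0,"rz":0}]'
python3 - <<'E'
from cell import readout, optics
import cv2, numpy as np
from cf import *
s=readout.get_state();print(s["time"],s["tcp_pos"],s["force"],tocase(s["tcp_pos"][None]))
for n in("wrist",):
    im,d=optics.read_camera(n); 
    cv2.imwrite(f"pics/{n}3.png",im)
E
```

```text
time: 4.38
tcp_pos: [471.3, -108.8, 96.1]
orientation: [0.125, 0.992, -0.0, -0.0]
force: [-0.7, 0.4, 0.7]
width: 0.002
4.375 [ 471.30869793 -108.81491033   96.13227727] [-0.72363868  0.40265485  0.6572575 ] [[  1.51473484 -14.52139251  96.13227727]]
```

View pics/wrist3.png

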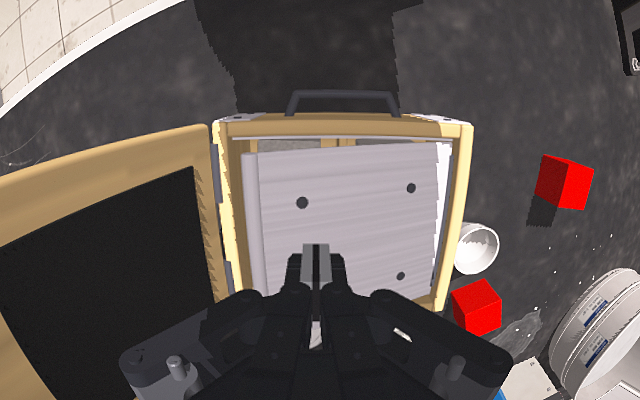

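The flap is about 20° from flat and following the tips. I'll press straight down now, slowly at the end.

```bash
python3 -m crank '[{"claw":-1,"tx":0,"ty":0,"tz":-0.008,"rx":0,"ry":0,"rz":0},{"claw":-1,"tx":0,"ty":0,"tz":-0.016,"rx":0,"ry":0,"rz":0},{"claw":-1,"tx":0,"ty":0,"tz":-0.023,"rx":0,"ry":0,"rz":0},{"claw":-1,"tx":0,"ty":0,"tz":-0.028,"rx":0,"ry":0,"rz":0},{"claw":-1,"tx":0,"ty":0,"tz":-0.031,"rx":0,"ry":0,"rz":0},{"claw":-1,"tx":0,"ty":0,"tz":-0.033,"rx":0,"ry":0,"rz":0},{"claw":-1,"tx":0,"ty":0,"tz":-0.034,"rx":0,"ry":0,"rz":0},{"claw":-1,"tx":0,"ty":0,"tz":-0.034,"rx":0,"ry":0,"rz":0}]'
```

```text
time: 5.42
tcp_pos: [471.5, -108.7, 62.8]
orientation: [0.125, 0.992, -0.0, 0.0]
force: [0.1, -0.8, 0.4]
width: 0.004
```

```bash
python3 -m crank '[{"claw":-1,"tx":0,"ty":0,"tz":-0.001,"rx":0,"ry":0,"rz":0},{"claw":-1,"tx":0,"ty":0,"tz":-0.002,"rx":0,"ry":0,"rz":0},{"claw":-1,"tx":0,"ty":0,"tz":-0.003,"rx":0,"ry":0,"rz":0},{"claw":-1,"tx":0,"ty":0,"tz":-0.004,"rx":0,"ry":0,"rz":0},{"claw":-1,"tx":0,"ty":0,"tz":-0.004,"rx":0,"ry":0,"rz":0}]'
```

```text
time: 6.05
tcp_pos: [471.9, -108.8, 61.0]
orientation: [0.125, 0.992, 0.001, 0.001]
force: [-20.4, 4.8, 66.6]
width: 0.003
```

The reading of 67 N with the TCP at z = 61 means the flap is on its stop. I'll back off straight away and check.

```bash
python3 -m crank '[{"claw":-1,"tx":0,"ty":0,"tz":0.005,"rx":0,"ry":0,"rz":0},{"claw":-1,"tx":0,"ty":0,"tz":0.03,"rx":0,"ry":0,"rz":0},{"claw":-1,"tx":0,"ty":0,"tz":0.08,"rx":0,"ry":0,"rz":0},{"claw":-1,"tx":0,"ty":0,"tz":0.13,"rx":0,"ry":0,"rz":0},{"claw":-1,"tx":0,"ty":0,"tz":0.18,"rx":0,"ry":0,"rz":0},{"claw":-1,"tx":0,"ty":0,"tz":0.21,"rx":0,"ry":0,"rz":0},{"claw":-1,"tx":0,"ty":0,"tz":0.21,"rx":0,"ry":0,"rz":0}]'
python3 - <<'E'
from cell import readout, optics
import cv2, numpy as np
from cf import *
s=readout.get_state();print(s["time"],s["tcp_pos"],s["force"],tocase(s["tcp_pos"][None]))
im,d=optics.read_camera("wrist"); cv2.imwrite("pics/wrist4.png",im)
im,d=optics.read_camera("scene");p=optics.camera_params("scene");K,R,t=p["intrinsics"],p["R"],p["t"]
cv2.imwrite("pics/scene4.png",cv2.resize(im[105:225,240:390],(750,600)))
v,u=np.mgrid[:400,:640]; P=np.stack([(u-K[0,2])/K[0,0]*d,(v-K[1,2])/K[1,1]*d,d],-1)
X=tocase(((P-t)@R).reshape(-1,3))
for y in range(-60,70,12):
    f=X[(abs(X[:,0])<50)&(abs(X[:,1]-y)<6)&(X[:,2]<100)];print(y,len(f),np.median(f[:,2]).round(1) if len(f) else '')
E
```

```text
time: 6.92
tcp_pos: [472.3, -108.8, 270.7]
orientation: [0.125, 0.992, 0.0, 0.002]
force: [0.4, -0.4, -0.5]
width: 0.002
6.925 [ 472.25655249 -108.78045384  270.72837281] [ 0.4282164  -0.43928605 -0.4608592 ] [[  2.42424182 -14.25229669 270.72837281]]
-60 59 62.9
-48 149 60.8
-36 136 61.2
-24 119 62.2
-12 117 61.5
0 120 61.5
12 112 61.9
24 118 61.6
36 120 61.8
48 112 61.7
60 112 62.0
```

View pics/wrist4.png

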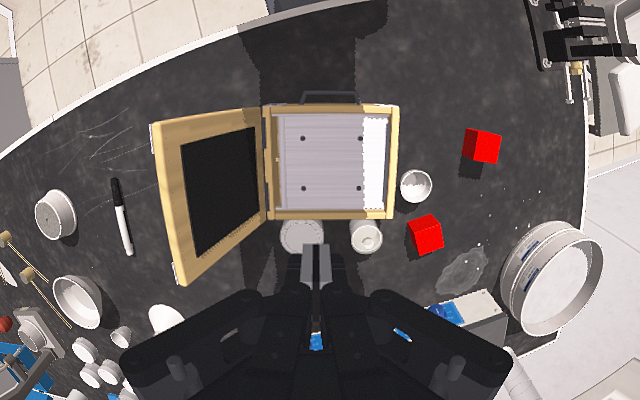

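View pics/scene4.png

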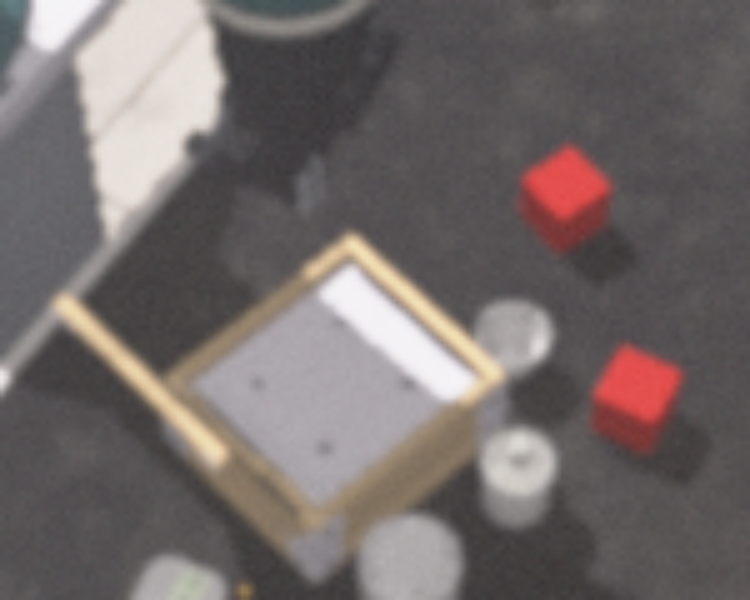

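The flap lies flat: the face reads 61–62 mm across its whole length, and the bystanders haven't moved. Now I'll go over the lid to its outer side.

```bash
python3 -m crank '[{"claw":-1,"tx":-0.013,"ty":-0.05,"tz":0.01,"rx":0,"ry":0,"rz":0},{"claw":-1,"tx":-0.026,"ty":-0.1,"tz":0.01,"rx":0,"ry":0,"rz":0},{"claw":-1,"tx":-0.039,"ty":-0.15,"tz":0.01,"rx":0,"ry":0,"rz":0},{"claw":-1,"tx":-0.045,"ty":-0.166,"tz":0.005,"rx":0,"ry":0,"rz":0},{"claw":-1,"tx":-0.045,"ty":-0.166,"tz":-0.03,"rx":0,"ry":0,"rz":0},{"claw":-1,"tx":-0.045,"ty":-0.166,"tz":-0.07,"rx":0,"ry":0,"rz":0},{"claw":-1,"tx":-0.045,"ty":-0.166,"tz":-0.083,"rx":0,"ry":0,"rz":0},{"claw":-1,"tx":-0.045,"ty":-0.166,"tz":-0.083,"rx":0,"ry":0,"rz":0}]'
python3 - <<'E'
from cell import readout, optics
import cv2
from cf import *
s=readout.get_state();print(s["time"],s["tcp_pos"],s["force"],tocase(s["tcp_pos"][None]))
im,d=optics.read_camera("wrist"); cv2.imwrite("pics/wrist5.png",im)
E
```

```text
time: 8.02
tcp_pos: [426.0, -274.7, 185.3]
orientation: [0.125, 0.992, -0.0, -0.001]
force: [0.1, 0.1, -0.4]
width: 0.001
8.025 [ 426.03643556 -274.68535181  185.33392637] [ 0.06988089  0.13286252 -0.44083253] [[  -1.08491479 -186.43946288  185.33392637]]
```

View pics/wrist5.png

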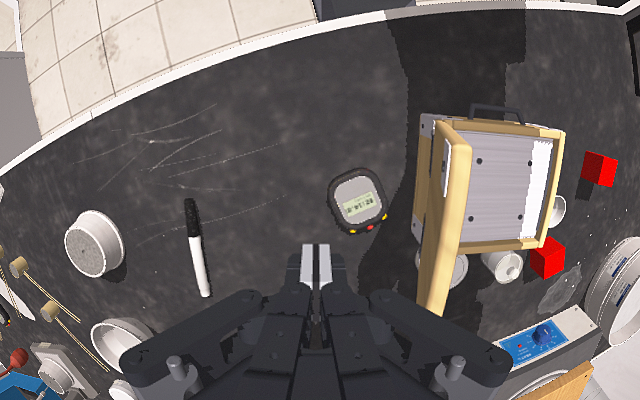

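The wrist view shows the lid edge-on around (450,210), to the right of the tips at (317,260). The stopwatch at (357,200) is well below. I'll push towards +y of the case.

```bash
python3 -m crank '[{"claw":-1,"tx":0.007,"ty":0.025,"tz":0.007,"rx":0,"ry":0,"rz":0},{"claw":-1,"tx":0.01,"ty":0.035,"tz":0.007,"rx":0,"ry":0,"rz":0},{"claw":-1,"tx":0.0125,"ty":0.0445,"tz":0.007,"rx":0,"ry":0,"rz":0},{"claw":-1,"tx":0.015,"ty":0.054,"tz":0.007,"rx":0,"ry":0,"rz":0},{"claw":-1,"tx":0.0175,"ty":0.064,"tz":0.007,"rx":0,"ry":0,"rz":0},{"claw":-1,"tx":0.02,"ty":0.0735,"tz":0.007,"rx":0,"ry":0,"rz":0},{"claw":-1,"tx":0.022,"ty":0.0825,"tz":0.007,"rx":0,"ry":0,"rz":0},{"claw":-1,"tx":0.022,"ty":0.0825,"tz":0.007,"rx":0,"ry":0,"rz":0}]'
python3 - <<'E'
from cell import readout, optics
import cv2
from cf import *
s=readout.get_state();print(s["time"],s["tcp_pos"],s["force"],tocase(s["tcp_pos"][None]))
im,d=optics.read_camera("wrist"); cv2.imwrite("pics/wrist6.png",im)
im,d=optics.read_camera("top"); cv2.imwrite("pics/top6.png",cv2.resize(im[150:300,220:400],(720,600)))
E
```

```text
time: 9.07
tcp_pos: [448.5, -191.2, 192.6]
orientation: [0.124, 0.992, 0.0, -0.0]
force: [-0.8, -0.5, -0.2]
width: -0.001
9.075 [ 448.5390783  -191.21972756  192.59320998] [-0.79425469 -0.50995816 -0.17065278] [[-4.62906286e-02 -9.99998850e+01  1.92593210e+02]]
```

View pics/wrist6.png

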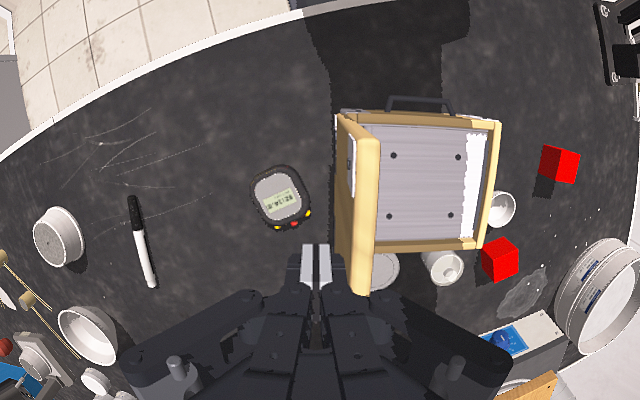

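View pics/top6.png

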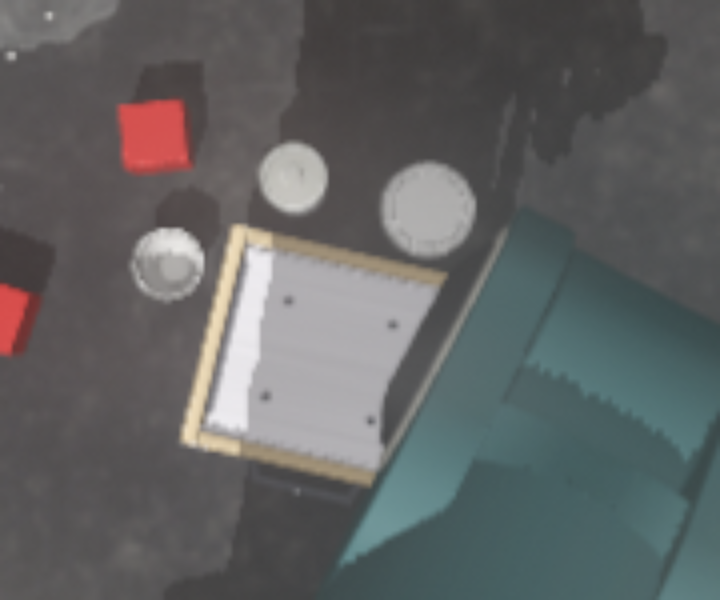

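The lid is following, now close to upright. I'll continue along its arc.

```bash
python3 -m crank '[{"claw":-1,"tx":0.0025,"ty":0.0097,"tz":0,"rx":0,"ry":0,"rz":0},{"claw":-1,"tx":0.005,"ty":0.0194,"tz":-0.001,"rx":0,"ry":0,"rz":0},{"claw":-1,"tx":0.0077,"ty":0.03,"tz":-0.002,"rx":0,"ry":0,"rz":0},{"claw":-1,"tx":0.0102,"ty":0.0397,"tz":-0.0045,"rx":0,"ry":0,"rz":0},{"claw":-1,"tx":0.0127,"ty":0.0494,"tz":-0.0075,"rx":0,"ry":0,"rz":0},{"claw":-1,"tx":0.0152,"ty":0.059,"tz":-0.011,"rx":0,"ry":0,"rz":0},{"claw":-1,"tx":0.0174,"ty":0.068,"tz":-0.017,"rx":0,"ry":0,"rz":0},{"claw":-1,"tx":0.0196,"ty":0.0765,"tz":-0.023,"rx":0,"ry":0,"rz":0}]'
python3 - <<'E'
from cell import readout, optics
import cv2
from cf import *
s=readout.get_state();print(s["time"],s["tcp_pos"],s["force"],tocase(s["tcp_pos"][None]))
im,d=optics.read_camera("wrist"); cv2.imwrite("pics/wrist7.png",im)
E
```

```text
time: 10.18
tcp_pos: [468.1, -115.0, 169.3]
orientation: [0.125, 0.992, -0.0, -0.0]
force: [-0.4, -0.9, 3.0]
width: 0.0
10.175 [ 468.11952705 -115.0129065   169.28162709] [-0.39581639 -0.89424421  3.00672984] [[-3.28634140e-02 -2.13177818e+01  1.69281627e+02]]
```

View pics/wrist7.png

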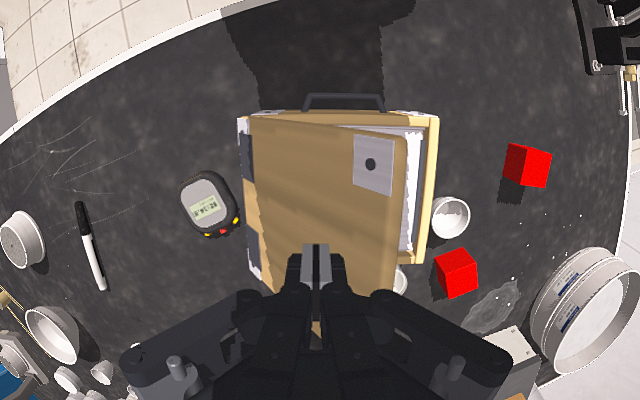

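```bash
python3 -m crank '[{"claw":-1,"tx":0.0022,"ty":0.0087,"tz":-0.006,"rx":0,"ry":0,"rz":0},{"claw":-1,"tx":0.0042,"ty":0.0165,"tz":-0.013,"rx":0,"ry":0,"rz":0},{"claw":-1,"tx":0.006,"ty":0.023,"tz":-0.021,"rx":0,"ry":0,"rz":0},{"claw":-1,"tx":0.0077,"ty":0.03,"tz":-0.029,"rx":0,"ry":0,"rz":0},{"claw":-1,"tx":0.0088,"ty":0.0345,"tz":-0.036,"rx":0,"ry":0,"rz":0},{"claw":-1,"tx":0.0098,"ty":0.038,"tz":-0.043,"rx":0,"ry":0,"rz":0},{"claw":-1,"tx":0.0103,"ty":0.04,"tz":-0.048,"rx":0,"ry":0,"rz":0},{"claw":-1,"tx":0.0103,"ty":0.04,"tz":-0.05,"rx":0,"ry":0,"rz":0}]'
```

```text
time: 11.22
tcp_pos: [478.2, -75.6, 119.5]
orientation: [0.125, 0.992, -0.0, -0.0]
force: [-0.1, 1.0, 2.1]
width: -0.0
```

```bash
python3 -m crank '[{"claw":-1,"tx":0.0005,"ty":0.002,"tz":-0.005,"rx":0,"ry":0,"rz":0},{"claw":-1,"tx":0.001,"ty":0.003,"tz":-0.01,"rx":0,"ry":0,"rz":0},{"claw":-1,"tx":0.001,"ty":0.004,"tz":-0.014,"rx":0,"ry":0,"rz":0},{"claw":-1,"tx":0.001,"ty":0.005,"tz":-0.018,"rx":0,"ry":0,"rz":0},{"claw":-1,"tx":0.0015,"ty":0.006,"tz":-0.022,"rx":0,"ry":0,"rz":0},{"claw":-1,"tx":0.0015,"ty":0.007,"tz":-0.025,"rx":0,"ry":0,"rz":0},{"claw":-1,"tx":0.0015,"ty":0.007,"tz":-0.028,"rx":0,"ry":0,"rz":0},{"claw":-1,"tx":0.0015,"ty":0.007,"tz":-0.03,"rx":0,"ry":0,"rz":0}]'
python3 -m crank '[{"claw":-1,"tx":0,"ty":0,"tz":-0.002,"rx":0,"ry":0,"rz":0},{"claw":-1,"tx":0,"ty":0,"tz":-0.003,"rx":0,"ry":0,"rz":0},{"claw":-1,"tx":0,"ty":0,"tz":-0.005,"rx":0,"ry":0,"rz":0},{"claw":-1,"tx":0,"ty":0,"tz":-0.006,"rx":0,"ry":0,"rz":0},{"claw":-1,"tx":0,"ty":0,"tz":-0.007,"rx":0,"ry":0,"rz":0},{"claw":-1,"tx":0,"ty":0,"tz":-0.008,"rx":0,"ry":0,"rz":0},{"claw":-1,"tx":0,"ty":0,"tz":-0.009,"rx":0,"ry":0,"rz":0},{"claw":-1,"tx":0,"ty":0,"tz":-0.0095,"rx":0,"ry":0,"rz":0}]'
```

```text
time: 12.22
tcp_pos: [479.8, -68.6, 89.6]
orientation: [0.125, 0.992, -0.0, -0.0]
force: [1.6, 1.7, 2.3]
width: 0.002
time: 13.22
tcp_pos: [479.8, -68.7, 80.2]
orientation: [0.125, 0.992, -0.0, 0.0]
force: [0.8, 1.4, 2.3]
width: -0.0
```

```bash
python3 -m crank '[{"claw":-1,"tx":0,"ty":0,"tz":-0.0005,"rx":0,"ry":0,"rz":0},{"claw":-1,"tx":0,"ty":0,"tz":-0.001,"rx":0,"ry":0,"rz":0},{"claw":-1,"tx":0,"ty":0,"tz":-0.0015,"rx":0,"ry":0,"rz":0},{"claw":-1,"tx":0,"ty":0,"tz":-0.002,"rx":0,"ry":0,"rz":0},{"claw":-1,"tx":0,"ty":0,"tz":-0.002,"rx":0,"ry":0,"rz":0}]'
```

```text
time: 13.85
tcp_pos: [480.0, -68.7, 79.6]
orientation: [0.125, 0.992, 0.001, 0.0]
force: [-13.2, 5.4, 43.0]
width: -0.002
```

The force rose to 43 N with the TCP at z = 79.6 (shut height 80), so the lid is on the rim. I'll retreat and check.

```bash
python3 -m crank '[{"claw":-1,"tx":0,"ty":0,"tz":0.004,"rx":0,"ry":0,"rz":0},{"claw":-1,"tx":0,"ty":0,"tz":0.03,"rx":0,"ry":0,"rz":0},{"claw":-1,"tx":0,"ty":0,"tz":0.08,"rx":0,"ry":0,"rz":0},{"claw":-1,"tx":0,"ty":0,"tz":0.13,"rx":0,"ry":0,"rz":0},{"claw":-1,"tx":0,"ty":0,"tz":0.18,"rx":0,"ry":0,"rz":0},{"claw":-1,"tx":0,"ty":0,"tz":0.2,"rx":0,"ry":0,"rz":0},{"claw":-1,"tx":0,"ty":0,"tz":0.2,"rx":0,"ry":0,"rz":0}]'
python3 - <<'E'
from cell import readout, optics
import cv2, numpy as np
from cf import *
s=readout.get_state();print(s["time"],s["tcp_pos"],s["force"])
im,d=optics.read_camera("scene");p=optics.camera_params("scene");K,R,t=p["intrinsics"],p["R"],p["t"]
cv2.imwrite("pics/scene9.png",cv2.resize(im[105:245,240:415],(750,600)))
v,u=np.mgrid[:400,:640]; P=np.stack([(u-K[0,2])/K[0,0]*d,(v-K[1,2])/K[1,1]*d,d],-1)
X=tocase(((P-t)@R).reshape(-1,3))
for y in range(-72,84,12):
    f=X[(abs(X[:,0])<58)&(abs(X[:,1]-y)<6)&(X[:,2]<110)];print(y,len(f),np.median(f[:,2]).round(1) if len(f) else '')
im,d=optics.read_camera("wrist"); cv2.imwrite("pics/wrist9.png",im)
E
```

```text
time: 14.72
tcp_pos: [480.2, -68.8, 279.3]
orientation: [0.125, 0.992, 0.0, 0.001]
force: [-0.2, -0.3, -1.4]
width: -0.001
14.725 [480.22285649 -68.82277194 279.33773089] [-0.23881977 -0.29519525 -1.44713191]
-72 406 44.2
-60 140 80.4
-48 148 79.8
-36 143 79.3
-24 146 79.6
-12 137 79.5
0 142 80.0
12 139 80.3
24 134 79.4
36 138 79.8
48 138 79.4
60 128 79.7
72 130 79.7
```

View pics/scene9.png

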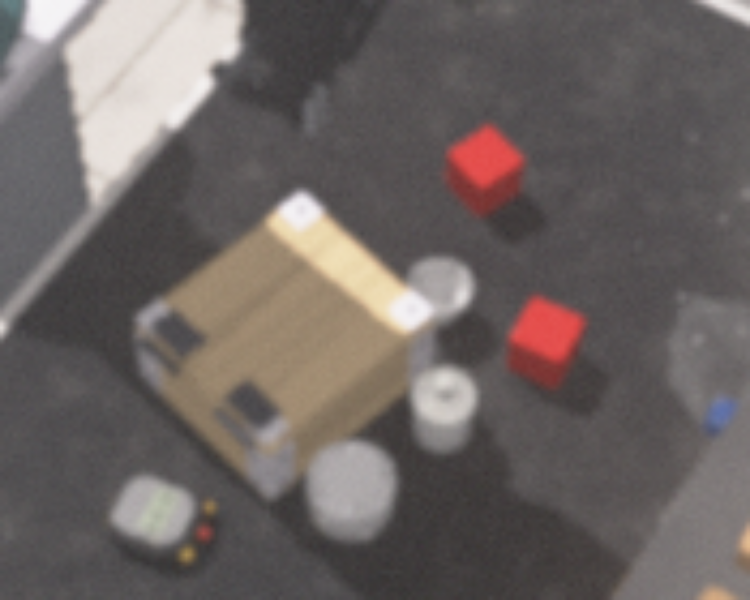

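View pics/wrist9.png

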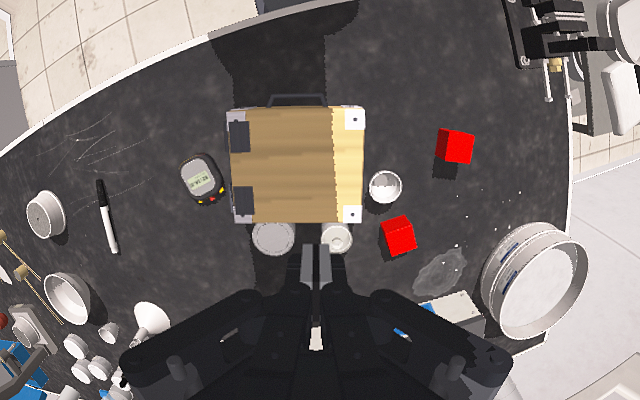

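The lid is shut and level: its face reads 79.3–80.4 mm from hinge to free edge. The bystanders stand where they were, and the arm is clear. Handing in.

```bash
python3 -c "
from cell import env; print(env.finish_job())"
```

```text
the job is handed in; nothing more can be done
None
```

The case is closed and the job is handed in, at about 15 s on the robot's clock. With shut fingertips I first folded the aluminium flap down onto its stop. I then pushed the lid over along its arc, slowed down at the end, and pressed it shut.

- **Flap:** with the arm clear, the scene camera's depth read the folded face at 61–63 mm across its length (nominal 62).
- **Lid:** its face read 79.3–80.4 mm from near the hinge to the free edge (nominal 80). The strip right at the hinge edge read 44 mm. I took that as the camera also seeing the worktop and case side there.
- **Forces:** the fingertips pressed with about 67 N on the flap and 43 N on the lid at their stops, as read at the end of those moves. That is under the 120 N wrist limit, but firmer than it needed to be.
- **Surroundings:** in the last pictures the tin, weighing bottle, stopwatch, crucible and marker look unmoved. I judged that by eye and did not measure it.
- **Cubes:** they were never touched, but they are now under the flap and out of sight, so I could not check them at the end.

No check failed. Handing in reported no verdict.

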